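# Make up the hinge tray and the latch tray for hanging a door

### The arm

A 6-joint arm with a two-finger parallel gripper is mounted at the origin on the work surface; the furniture and walls round the work are solid. World frame = base frame: x ahead of the robot, y to its left, z up, the work surface at z = 0. Lengths are in mm, angles in rad, forces in N, time in s.
With the tool pointing down it reaches from about 400 to 925 mm from the base axis. Payload 12.5 kg.
Tool frame: the origin (TCP) lies between the finger pads; the fingertips stand 19 mm ahead of it and the grasp point (between the pads) is the TCP (env.nose_length is the distance from the TCP to the fingertips, in mm); z points along the fingers, y is the line along which they close (so a half turn about z gives the same grasp; the last joint's range is limited). The gripper opens to 95 mm and grips with 3 to 60 N. Pads are 20 mm wide; open, the fingers measure 119 mm over their backs; the gripper's body (75 mm by 180 mm) begins 59 mm behind the grasp point.
Start: joints at [-1.391, 0.491, 1.559, -0, 1.092, -0.106], TCP at [176.226, -599.658, 233.661] pointing down, gripper open.
Joint ranges: [-3.1, 3.1], [-0.84, 2.19], [0.05, 2.79], [-1.13, 4.28], [0.06, 2.93], [-2.69, 2.69]. Speed limits (rad/s): [2.22, 2.22, 2.79, 3.14, 3.14, 3.14].

### API

Orientations are given as [roll, pitch, yaw] about the fixed x, y, z axes, in that order (R = Rz(yaw) Ry(pitch) Rx(roll)).
In Python, from cell import env gives the robot as it stands. The module is installed in compiled form; this text tells all that it offers.
- The arm moves only by the tool drive_tool, never from a script. Its argument "rows" is a list that holds one entry, the list of rows, each a list of 7 numbers: the shift along the tool's x, y, z scaled (see below), then the turn, a rotation vector about the tool's x, y, z scaled (see below), then the opening, from 0 (shut) to 1 (fully open). In form: [[[tx, ty, tz, ax, ay, az, jaw], ...]]. A call has 1 to 5 rows; each row shifts and turns the commanded pose from where the row before left it, along the tool's axes as they then stand; what a row does not reach is not made up. The controller multiplies each number of a shift by 250 mm and each number of a turn by 180 degrees. A row lasts 1/8 s, in which the tool goes at most 62.5 mm and 10.7 degrees, less where a joint would pass 70% of its speed; a pose out of reach is approached as far as the arm can. A call with a number of a shift or a turn outside -1 to 1 is refused whole. A call with a gripper value outside its range is refused whole. The fingers move at their own pace and stop on an object; the grip force is fixed at half the most. Time passes only in rows, so rows that do not move let the fingers close. It gives the time, the measured TCP pose, the force, the opening and the grip force at its end, in the units of the state.
- env.state(): the state, without advancing time (a new reading comes with each control period).
- env.read_camera(name): name is "scene" or "top"; returns a dict with "color" (384x512x3 uint8, blue, green, red), "camera_matrix" (3x3 intrinsics, pixels), "pose" (4x4, takes a point from camera to world coordinates). Camera axes: x right, y up, looking along -z (the intrinsics and any distortion apply to the point x, -y, -z); pixel columns grow to the right and rows downward; lengths in mm; the calibration is good to about 2 mm. A picture is of the moment at which its call begins. There is no depth.
- env.job_done(): hands the job in; it is judged then, once.
Trained networks look in a picture, given as the dict that the camera call returned (one of the last four; its "shot" number tells which), for a name from the list of things; names that differ only in an ending like _2 or _b are one class to them, and where a whole thing is asked for, a point or a joint stands for the part that bears it (a point fixed in the world has none). Each returns a list of dicts, best first, with "score" (0 to 1); they miss things now and then, are a little off and sometimes report something else, mostly with a low value. They report only what shows in the picture. A call takes as long as a camera call.
- env.search_frame(name, picture): "at" ([x, y, z] in mm, in the coordinates of the camera as it stood for that picture, good to about 4 mm: the middle of the surface that is visible of it).
- env.place_of(name, picture): "at" ([x, y, z] in mm, in the coordinates of the camera as it stood for that picture, good to about 4 mm: a listed point, or the origin of a listed thing).
The state is a dict: "t": time; "joints": joint angles; "qvel": joint speeds; "tau": joint torques, N m; "eef_pos": TCP position; "tcp_rot": TCP orientation; "ft_force": force on the tool from outside, world axes, zero at the start; "moment": the same for the moment, N m; "opening": opening from 0.0 (shut) to 1.0 (fully open); "grip_force": force on a finger pad.
Only numpy, scipy, OpenCV 4.12 (cv2) and the standard library are available. Lean on these libraries where they do the work, as an engineer would, in place of code of your own. Each camera call takes 0.05 s, during which the arm holds its last target. There are 200 camera calls.

### The job

Make up the two job trays for hanging a door from the tools on the bench: the tray with the brass hinges gets the wide chisel and the screwdriver that lies beside the chisels, the tray with the door latch gets the narrow chisel and the tape measure. Lay each tool flat on the floor of the empty bay that fits it, the chisels with the blade over the wooden rest and the tape measure standing on its base, and leave the digital gauge and the spring clamp where they lie.

Things in the scene. Friction and masses are not known exactly. Their poses are not given: they have to be found in the camera images.
- hinge_tray: Wooden tray with felt floor, 300 x 122 mm, fixed, holding brass hinges (x 83 to 142). Origin: centre of underside, x lengthwise, z up. Felt 7 mm, dividers 14, sides 16 mm above the bench: fingertips stay above. Chisel bay: centre (0, +31.5) mm, 284 x 43, a brown blade rest 10 mm thick at x +45 to +135, handle goes on the felt at -x. Screwdriver bay: centre (-33.5, -26.5), 217 x 53.
- latch_tray: Wooden tray built as the hinge tray (same size, origin, axes, floor, wall heights, chisel bay and blade rest), but holding a steel and brass tubular door latch and its strike plate in a bay on its -y side (x -142 to +37 mm, up to 28 mm above the bench); at +x on that side the empty tape measure bay: centre (+93.5, -26.5) mm, 97 x 53.
- wide_chisel: Bench chisel, wooden handle, lying flat, 262 mm long, blade about 25 mm wide. Origin: middle of its length, at the underside of the handle; x from handle to blade. Handle x -129 to -13 mm, 25 wide, 23 high; blade x +21 to +131, its underside 11 mm above the handle's. Centre of mass x -47: grasp across the handle there. 0.16 kg.
- narrow_chisel: Bench chisel like the wide one (same handle, length, origin, axes and blade height) but its blade is only about 12 mm wide. Grasp the handle at x -50 mm.
- screwdriver: Screwdriver with red moulded handle, 197 mm long, lying beside the chisels (not the one far off at the right end of the bench). Origin: middle of its length, underside of the handle; x to the tip. Handle x -98 to -13 mm, 28 mm wide and 31 mm high; 6 mm shank from there to +98. Grasp across the handle at x -50 mm. It may lie either way round in its bay.
- tape_measure: Yellow tape measure standing on its base, 34 mm wide (x), 79 mm long (y), 66 mm high. Origin at the centre of its underside. Grasp across the width (x). In its bay its length runs along the tray's length, either way round.
- digital_gauge: Black hand-held digital gauge with buttons and a small display, lying flat, 125 (x) x 55 x 24 mm, origin at the centre of its underside. Not needed: leave it alone.
- spring_clamp: Black spring clamp lying flat, 142 (x) x 67 x 26 mm, origin at the centre of its underside. Not needed: leave it alone.

How it is judged (in metres and radians):
At the end, for the whole second after the job is handed in: Each tool lies in its bay of the right tray: within 15 mm of the bay's middle along and across, underside within 5 mm of the felt, level to 0.06 rad (screwdriver 0.1), chisel blades over the rest, at rest; gauge and clamp not moved over 20 mm (x of wide_chisel in the frame of hinge_tray between -0.015 and 0.015 m and y of wide_chisel in the frame of hinge_tray between 0.0165 and 0.0465 m and z of wide_chisel in the frame of hinge_tray between 0.003 and 0.012 m and angle between each of wide_chisel, narrow_chisel, tape_measure's own z axis and vertical below 0.06 rad and linear speed of each of wide_chisel, narrow_chisel, screwdriver, tape_measure below 0.02 m/s and x of narrow_chisel in the frame of latch_tray between -0.015 and 0.015 m and y of narrow_chisel in the frame of latch_tray between 0.0165 and 0.0465 m and z of narrow_chisel in the frame of latch_tray between 0.003 and 0.012 m and x of screwdriver in the frame of hinge_tray between -0.0485 and -0.0185 m and y of screwdriver in the frame of hinge_tray between -0.0415 and -0.0115 m and z of screwdriver in the frame of hinge_tray between 0.003 and 0.012 m and angle between screwdriver's own z axis and vertical below 0.1 rad and x of tape_measure in the frame of latch_tray between 0.0785 and 0.1085 m and y of tape_measure in the frame of latch_tray between -0.0415 and -0.0115 m and z of tape_measure in the frame of latch_tray between 0.003 and 0.012 m); the robot touches nothing.
It fails at once if the digital gauge was moved more than 20 mm (distance of digital_gauge from where it was at the start of the episode above 0.02 m).
It fails at once if the spring clamp was moved more than 20 mm (distance of spring_clamp from where it was at the start of the episode above 0.02 m).
It also fails if it takes over 99 s, if anything falls off the work surface, if the arm or the gripper's body presses on something with over 40 N, if the wrist force passes 120 N, or if a joint passes its speed limit or range.

## Working session

There is one attempt and no reset: what is moved stays moved. The work goes in short steps, Python scripts to look and compute and a tool call to move; the robot and the scene stay as the last step left them, time stands still between calls to the robot, and variables do not carry over. Pictures are saved under pics/ and viewed, at most 14 in all, crops included, and the job is handed in when it is done.

Besides the shell and the picture viewer there is one more tool, called as name(argument=value, ...) on one line, values as JSON. drive_tool: Moves the arm, as the interface text tells. Its arguments: {"type":"object","properties":{"rows":{"type":"array","items":{"type":"array","items":{"type":"array","items":{"type":"number","minimum":-1,"maximum":1}}}}},"required":["rows"]}

```bash
mkdir -p pics
cat > h.py <<'E'
import numpy as np, cv2
from cell import env
def world(p,at):
    return (p["pose"]@np.r_[at,1])[:3]
def proj(p,w):
    c=(np.linalg.inv(p["pose"])@np.r_[w,1])[:3]; q=np.array(p["camera_matrix"])@np.array([c[0],-c[1],-c[2]]); return q[:2]/q[2]
def ray(p,u,v,z):
    d=np.linalg.inv(p["camera_matrix"])@np.array([u,v,1.]); d=p["pose"][:3,:3]@np.array([d[0],-d[1],-d[2]]); o=p["pose"][:3,3]
    return o+d*(z-o[2])/d[2]
E
python3 - <<'E'
from h import *
print(env.state())
for n in("scene","top"):
    p=env.read_camera(n); cv2.imwrite(f"pics/{n}0.png",cv2.resize(p["color"],None,fx=1.5,fy=1.5,interpolation=cv2.INTER_CUBIC))
    print(n,p["camera_matrix"].tolist(),p["pose"].round(3).tolist(),[k for k in p])
    for t in "hinge_tray latch_tray wide_chisel narrow_chisel screwdriver tape_measure digital_gauge spring_clamp".split():
        for f in(env.place_of,env.search_frame):
            for r in f(t,p)[:3]: print(t,f.__name__,round(r["score"],2),world(p,r["at"]).round(0),proj(p,world(p,r["at"])).round(0))
E
```

```text
{'t': 0.0, 'joints': array([-1.39056073e+00,  4.91553464e-01,  1.55948007e+00, -2.63360339e-05,
        1.09171499e+00, -1.05584937e-01]), 'qvel': array([ 4.42204381e-04, -6.08945961e-04,  1.29558054e-03, -1.70574608e-03,
       -9.48657922e-05,  1.46131886e-03]), 'tau': array([-2.70351984e-04, -6.12632990e+01, -2.58179820e+01,  6.92579267e-02,
        4.82131785e-02, -8.22820152e-05]), 'eef_pos': array([ 176.19696508, -599.39713721,  233.05498716]), 'tcp_rot': array([-3.14044076e+00, -9.85887070e-05,  2.85832632e-01]), 'ft_force': array([0.00334967, 0.09308989, 0.06923282]), 'moment': array([-0.02539009,  0.02016939,  0.00307576]), 'grip_force': 0.0, 'opening': 0.9977224170843856}
scene [[399.8494884414458, 0.0, 257.1928574884939], [0.0, 399.8494884414458, 187.2780306221183], [0.0, 0.0, 1.0]] [[0.57, -0.463, 0.678, 1456.3], [0.821, 0.299, -0.486, -677.322], [0.023, 0.834, 0.551, 771.856], [0.0, 0.0, 0.0, 1.0]] ['color', 'camera_matrix', 'pose', 'shot']
hinge_tray call 0.83 [540.  89.   3.] [282. 184.]
hinge_tray call 0.34 [ 455. -313.    2.] [167. 209.]
hinge_tray call 0.79 [560.  8
[... 1401 characters left out ...]
229.]
wide_chisel call 0.42 [548. 368.  24.] [117. 198.]
narrow_chisel call 0.61 [ 456. -315.   -1.] [350. 225.]
narrow_chisel call 0.89 [ 420. -314.   17.] [352. 237.]
narrow_chisel call 0.27 [645. 245.  63.] [157. 162.]
screwdriver call 0.91 [ 591. -425.   -2.] [386. 179.]
screwdriver call 0.33 [648. 254.  -0.] [158. 164.]
screwdriver call 0.96 [ 546. -417.   24.] [386. 193.]
tape_measure call 0.81 [649. 254.   1.] [157. 164.]
tape_measure call 0.63 [645. 244.  64.] [157. 163.]
digital_gauge call 0.96 [ 657. -252.   -1.] [327. 158.]
digital_gauge call 0.98 [ 658. -251.   21.] [328. 156.]
spring_clamp call 0.91 [561. 367.   4.] [119. 194.]
spring_clamp call 0.72 [549. 368.  27.] [117. 198.]
```

View pics/top0.png

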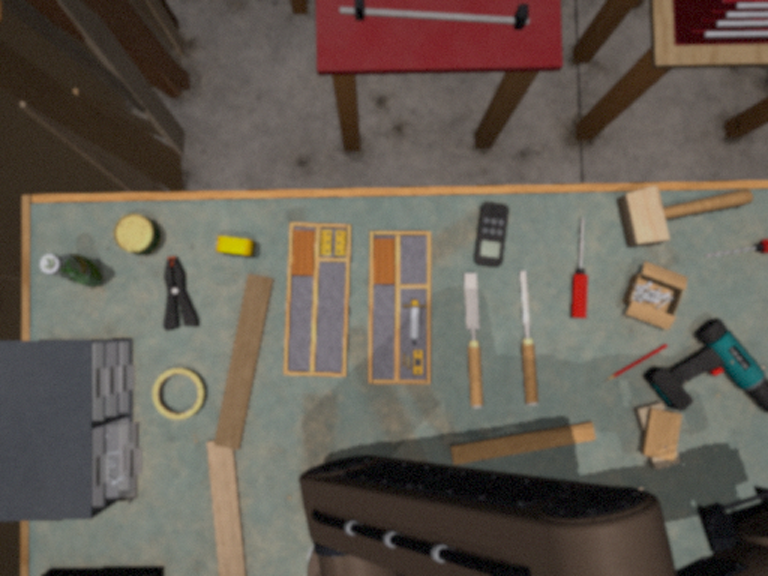

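View pics/scene0.png

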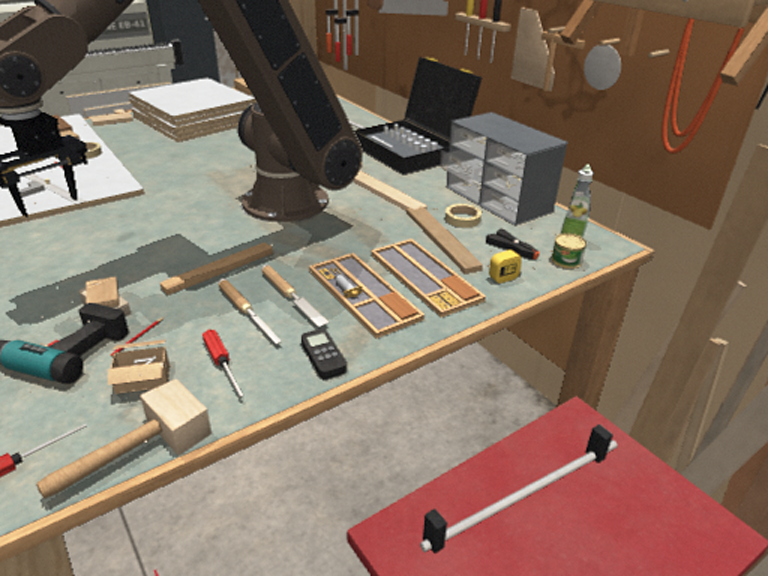

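The top view shows the hinge tray at about (319,298), the latch tray at (400,307), the wide chisel at (473,340), the narrow chisel at (528,335), the screwdriver at (580,270) and the tape at (235,246). Both tray rests are at the +x end on the +y side. The scene view agrees. I'll zoom in on both views to get the axes.

Run:
```python
from h import *
import pickle
P={n:env.read_camera(n) for n in("top","scene")}
pickle.dump(P,open("P.pkl","wb"))
c=P["top"]["color"][136:280,180:400]; cv2.imwrite("pics/t1.png",cv2.resize(c,None,fx=3.6,fy=3.6,interpolation=cv2.INTER_CUBIC))
c=P["scene"]["color"][140:280,130:330]; cv2.imwrite("pics/s1.png",cv2.resize(c,None,fx=4,fy=4,interpolation=cv2.INTER_CUBIC))
```

```text
(no output)
```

View pics/t1.png

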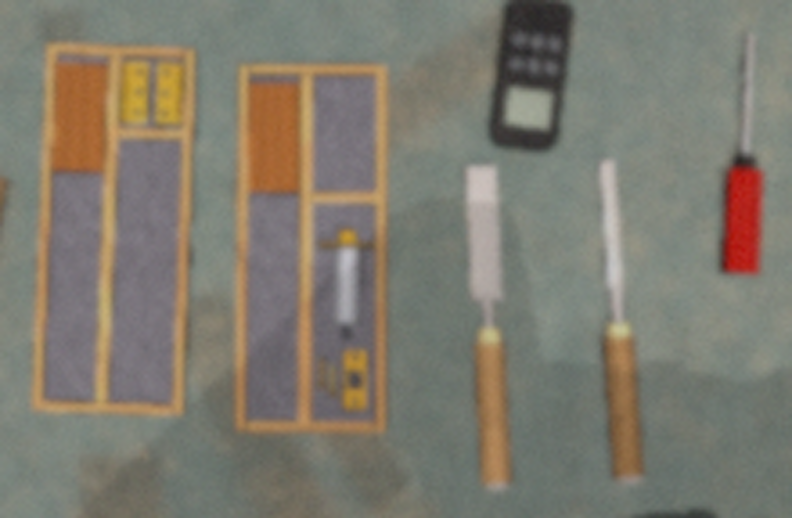

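View pics/s1.png

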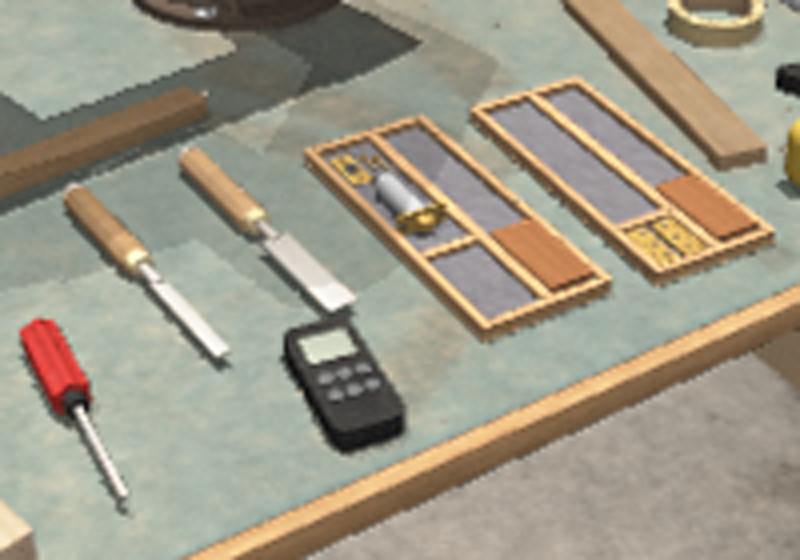

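The top crop gives the tray corners, tool ends and tips, and the scene crop shows the same points. The wide blade is the one nearer the latch tray, at t1 (482,166). I'll triangulate these points.

Run:
```python
from h import *
import pickle
P=pickle.load(open("P.pkl","rb")); T,S=P["top"],P["scene"]
tn=lambda u,v:(180+(u+.5)/3.6-.5,136+(v+.5)/3.6-.5)
sn=lambda u,v:(130+(u+.5)/4-.5,140+(v+.5)/4-.5)
def tri(a,b):
    A=[];B=[]
    for p,(u,v) in((T,tn(*a)),(S,sn(*b))):
        o=p["pose"][:3,3]; d=ray(p,u,v,0)-o; d/=np.linalg.norm(d); M=np.eye(3)-np.outer(d,d); A.append(M);B.append(M@o)
    A=np.vstack(A);B=np.hstack(B); x,r,_,_=np.linalg.lstsq(A,B,rcond=None); return x,np.sqrt(r)
pts={"hinge":[((183,413),(471,107)),((34,410),(580,80)),((47,44),(775,236)),((194,50),(660,272))],
"latch":[((386,431),(306,153)),((237,430),(420,118)),((239,66),(610,280)),((387,66),(487,330))],
"wide":[((497,488),(187,156)),((482,166),(341,304))],
"narrow":[((630,480),(72,192)),((608,161),(220,356))],
"sd":[((741,272),(37,330)),((750,33),(124,497))]}
zz={"hinge":[16]*4,"latch":[16]*4,"wide":[12,12],"narrow":[12,12],"sd":[16,16]}
for k,l in pts.items():
    W=np.array([ray(T,*tn(*a),z) for (a,b),z in zip(l,zz[k])])
    for (a,b),w in zip(l,W): x,r=tri(a,b); print(k,x.round(1),r.round(1),"top@z",w[:2].round(1))
    if len(W)==4:
        d=(W[2]+W[3]-W[0]-W[1])/2; e=(W[1]+W[2]-W[0]-W[3])/2
        print("  centre",W.mean(0).round(1),"len",np.linalg.norm(d),np.linalg.norm(e),"yaw",np.arctan2(d[1],d[0]),np.arctan2(-e[0],e[1]))
    else:
        d=W[1]-W[0]; print("  mid",W.mean(0).round(1),"len",np.linalg.norm(d),"yaw",np.arctan2(d[1],d[0]))
for n,p in P.items():
    h=cv2.cvtColor(p["color"],cv2.COLOR_BGR2HSV); m=cv2.inRange(h,(22,130,90),(34,255,255))
    u,v=proj(p,(648,250,40)); k=np.zeros_like(m); cv2.circle(k,(int(u),int(v)),24,255,-1); m&=k
    c=max(cv2.findContours(m,cv2.RETR_EXTERNAL,0)[0],key=cv2.contourArea)
    print(n,cv2.minAreaRect(c)); 
    if n=="top":
        b=cv2.boxPoints(cv2.minAreaRect(c)); print(np.array([ray(p,*q,66) for q in b]).round(1), ray(p,*cv2.minAreaRect(c)[0],66))
```

```text
hinge [388.5  40.9  15.4] [0.1] top@z [388.6  41. ]
hinge [393.8 163.1   9.6] [1.2] top@z [393.7 161.6]
hinge [692.4 146.5   7.5] [2.2] top@z [692.1 146.7]
hinge [684.9  26.2  13.6] [0.4] top@z [684.7  26.3]
  centre [539.8  93.9  16. ] len 297.6098985188307 120.65462455284327 yaw -0.04971061476216919 -0.05167215217582607
latch [ 370.2 -123.6   10.9] [0.2] top@z [ 370.5 -123.3]
latch [372.8  -3.6   9.8] [2.] top@z [374.   -2.5]
latch [670.4 -11.5  11.9] [2.2] top@z [670.7 -10.3]
latch [ 669.1 -131.6   12.3] [0.7] top@z [ 668.3 -131.7]
  centre [520.9 -66.9  16. ] len 297.38310854631186 121.11855746278641 yaw -0.02716756836871887 -0.024515481866636005
wide [ 321.5 -213.9   12.5] [2.2] top@z [ 322.2 -212.6]
wide [ 583.9 -208.4   14.6] [1.5] top@z [ 584.7 -207.9]
  mid [ 453.5 -210.2   12. ] len 262.5418524290993 yaw 0.018094717275300265
narrow [ 325.9 -321.7   15.4] [2.3] top@z [ 326.3 -321. ]
narrow [ 586.2 -312.7   11.2] [1.6] top@z [ 586.7 -311.5]
  mid [ 456.5 -316.2   12. ] len 260.57382360580755 yaw 0.03645701678116234
sd [ 492.7 -416.6   18.7] [1.4] top@z [ 493.2 -416.4]
sd [ 689.  -432.3   15.6] [1.9] top@z [ 689.5 -431. ]
  mid [ 591.3 -423.7   16. ] len 196.7934730882889 yaw -0.07419292739770529[ WARN:0@0.284] global contours_new.cpp:654 findContours Chain code output is an experimental feature and might change in future!
Traceback (most recent call last):
cv2.error: OpenCV(4.12.0) /io/opencv/modules/imgproc/src/shapedescr.cpp:315: error: (-215:Assertion failed) npoints >= 0 && (depth == CV_32F || depth == CV_32S) in function 'contourArea'
```

Lengths, widths and heights all match the description. The move starts now. The first turn brings the yaw from 0.286 to 0.018, then I translate toward the wide chisel grasp point at (406.5,-211.4).

drive_tool(rows=[[[0,0,0,0,0,0.0427,1],[0,0,0,0,0,0.0427,1],[0.105,-0.17,0,0,0,0,1],[0.105,-0.17,0,0,0,0,1],[0.105,-0.17,0,0,0,0,1]]])

```text
t: 2.42
eef_pos: [253.2, -469.5, 233.6]
tcp_rot: [3.141, -0.0, 0.017]
ft_force: [0.7, -0.6, 1.1]
opening: 0.999
grip_force: 0.0
```

drive_tool(rows=[[[0.105,-0.17,0,0,0,0,0.8],[0.105,-0.17,0,0,0,0,0.8],[0.105,-0.17,0.05,0,0,0,0.7],[0.105,-0.17,0.1,0,0,0,0.7],[0.105,-0.17,0.1,0,0,0,0.7]]])

```text
t: 3.05
eef_pos: [381.0, -254.8, 170.9]
tcp_rot: [3.141, -0.001, 0.017]
ft_force: [0.5, -1.5, -1.1]
opening: 0.699
grip_force: 0.0
```

```bash
cat >> h.py <<'E'
def go(x,y,z,yaw):
    "total shift (tool axes, in units of 250 mm) after the turn, and the turn (units of 180 deg)"
    s=env.state(); p=s["eef_pos"]; r=s["tcp_rot"]
    from scipy.spatial.transform import Rotation as R
    d=np.array([x,y,z])-p; Rt=R.from_euler("xyz",[np.pi,0,yaw]); dr=(R.from_euler("xyz",r).inv()*Rt).as_rotvec()
    print("t",round(s["t"],2),"pos",p.round(1),"rot",r.round(4),"open",round(float(s["opening"])*95,1),"grip",round(float(s["grip_force"]),1),"F",s["ft_force"].round(1))
    print("  shift",(Rt.inv().apply(d)/250).round(4),"turn",(dr/np.pi).round(4))
E
python3 - <<'E'
from h import *
import pickle
P=pickle.load(open("P.pkl","rb"))
for n,p in P.items():
    h=cv2.cvtColor(p["color"],cv2.COLOR_BGR2HSV); m=cv2.inRange(h,(22,130,90),(34,255,255))
    u,v=proj(p,(648,250,40)); k=np.zeros_like(m); cv2.circle(k,(int(u),int(v)),24,255,-1); m&=k
    c=max(cv2.findContours(m,cv2.RETR_EXTERNAL,cv2.CHAIN_APPROX_NONE)[0],key=cv2.contourArea)
    q=cv2.minAreaRect(c); print(n,q)
    if n=="top": print(np.array([ray(p,*a,66) for a in cv2.boxPoints(q)]).round(1), ray(p,*q[0],66).round(1))
go(406.5,-211.4,28.5,.018)
E
```

```text
top ((156.0609893798828, 163.4512176513672), (23.853212356567383, 11.705741882324219), 6.34019136428833)
[[629.7 281.3  66. ]
 [662.8 277.3  66. ]
 [653.9 210.1  66. ]
 [620.8 214.1  66. ]] [641.8 245.7  66. ]
scene ((336.29412841796875, 176.67648315429688), (19.887920379638672, 22.070741653442383), 75.96376037597656)
t 3.05 pos [ 381.  -254.8  170.9] rot [ 3.1406e+00 -1.0000e-03  1.7200e-02] open 66.4 grip 0.0 F [ 0.5 -1.5 -1.1]
  shift [ 0.1052 -0.1716  0.5694] turn [ 0.0003 -0.0003 -0.0003]
```

drive_tool(rows=[[[0.105,-0.171,0.12,0,0,0,0.6],[0,0,0.15,0,0,0,0.6],[0,0,0.15,0,0,0,0.6],[0,0,0.1,0,0,0,0.6],[0,0,0.05,0,0,0,0.6]]])

```text
t: 3.68
eef_pos: [405.6, -212.7, 27.6]
tcp_rot: [-3.141, 0.001, 0.018]
ft_force: [1.2, -0.3, -0.8]
opening: 0.601
grip_force: 0.0
```

Run:
```python
from h import *
go(406.5,-211.4,28.5,.018)
p=env.read_camera("scene"); c=p["color"][120:260,100:300]; cv2.imwrite("pics/s2.png",cv2.resize(c,None,fx=4,fy=4,interpolation=cv2.INTER_CUBIC))
```

```text
t 3.67 pos [ 405.6 -212.7   27.6] rot [-3.1409e+00  1.0000e-03  1.7600e-02] open 57.1 grip 0.0 F [ 1.2 -0.3 -0.8]
  shift [ 0.0037 -0.0052 -0.0036] turn [-0.0002  0.0003 -0.0001]
```

View pics/s2.png

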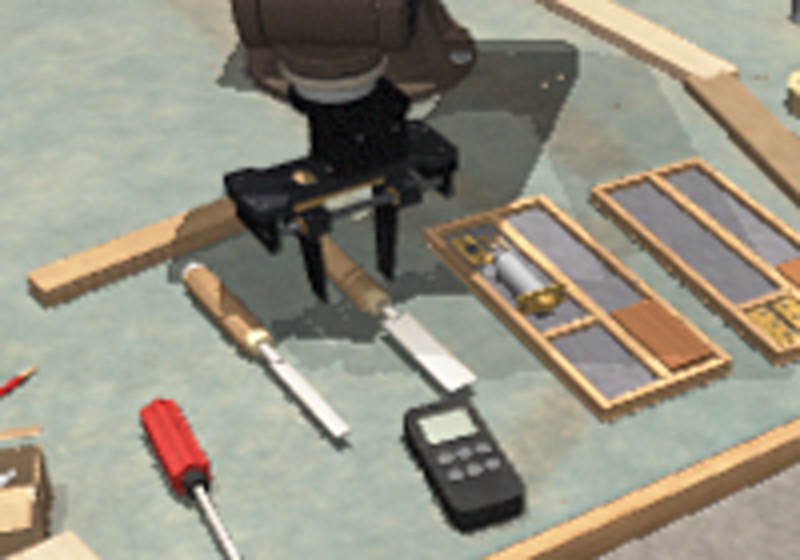

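The fingers straddle the wide chisel's handle at about (345,265) in the crop. I'll close on it, then lift.

drive_tool(rows=[[[0.004,-0.005,-0.003,0,0,0,0],[0,0,0,0,0,0,0],[0,0,0,0,0,0,0],[0,0,0,0,0,0,0],[0,0,0,0,0,0,0]]])

```text
t: 4.35
eef_pos: [406.9, -211.7, 29.9]
tcp_rot: [3.141, -0.001, 0.017]
ft_force: [-1.0, 1.1, 7.2]
opening: 0.262
grip_force: 30.0
```

drive_tool(rows=[[[0,0,-0.05,0,0,0,0],[0,0,-0.1,0,0,0,0],[0,0,-0.15,0,0,0,0],[0,0,-0.1,0,0,0,0],[0,0,0,0,0,0,0]]])

```text
t: 4.97
eef_pos: [407.2, -211.9, 131.1]
tcp_rot: [3.139, -0.003, 0.018]
ft_force: [-0.3, 0.3, -2.5]
opening: 0.26
grip_force: 30.0
```

Run:
```python
from h import *
go(494.5,127.7,130,-.05)
```

```text
t 4.97 pos [ 407.2 -211.9  131.1] rot [ 3.1393e+00 -3.0000e-03  1.7600e-02] open 24.7 grip 30.0 F [-0.3  0.3 -2.5]
  shift [ 0.2809 -1.3741  0.0045] turn [ 0.0007 -0.001   0.0215]
```

drive_tool(rows=[[[0,0,0,0,0,0.0215,0],[0.04,-0.196,0,0,0,0,0],[0.04,-0.196,0,0,0,0,0],[0.04,-0.196,0,0,0,0,0],[0.04,-0.196,0,0,0,0,0]]])

```text
t: 5.6
eef_pos: [456.2, -16.2, 128.4]
tcp_rot: [-3.142, 0.001, -0.05]
ft_force: [0.8, -0.3, -2.5]
opening: 0.259
grip_force: 30.0
```

drive_tool(rows=[[[0.04,-0.196,0,0,0,0,0],[0.04,-0.196,0,0,0,0,0],[0.04,-0.198,0,0,0,0,0],[0,0,0.12,0,0,0,0],[0,0,0.05,0,0,0,0]]])

```text
t: 6.22
eef_pos: [492.6, 128.3, 84.7]
tcp_rot: [3.141, 0.003, -0.049]
ft_force: [-0.3, 0.6, -2.3]
opening: 0.257
grip_force: 30.0
```

Run:
```python
from h import *
go(494.5,127.7,38,-.05)
P={n:env.read_camera(n) for n in("top","scene")}
a=cv2.resize(P["top"]["color"][110:270,160:300],None,fx=3,fy=3,interpolation=cv2.INTER_CUBIC)
b=cv2.resize(P["scene"]["color"][110:270,190:316],None,fx=3,fy=3,interpolation=cv2.INTER_CUBIC)
cv2.imwrite("pics/w3.png",np.hstack([a,b]))
```

```text
t 6.22 pos [492.6 128.3  84.7] rot [ 3.1408  0.0035 -0.049 ] open 24.4 grip 30.0 F [-0.3  0.6 -2.3]
  shift [0.0077 0.0019 0.1867] turn [0.0002 0.0011 0.0003]
```

View pics/w3.png

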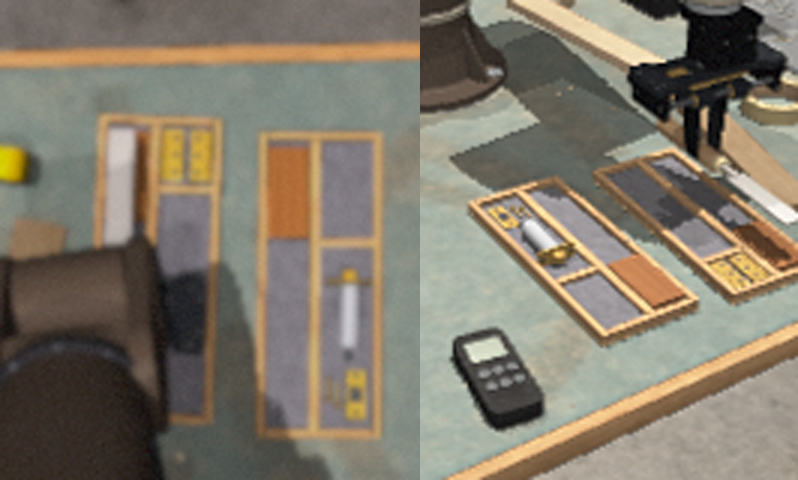

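The blade tip is at about (122,125) in the top crop. After correcting for parallax that is about 128, over the middle of the bay (105–152). I'll lower it now.

drive_tool(rows=[[[0.006,0.002,0.08,0,0,0,0],[0,0,0.06,0,0,0,0],[0,0,0.035,0,0,0,0],[0,0,0.01,0,0,0,0],[0,0,0,0,0,0,0]]])

```text
t: 6.95
eef_pos: [495.4, 127.4, 40.8]
tcp_rot: [3.142, -0.0, -0.05]
ft_force: [0.0, 0.3, -1.4]
opening: 0.261
grip_force: 30.0
```

Run:
```python
from h import *
go(494.5,127.7,38,-.05)
```

```text
t 6.95 pos [495.4 127.4  40.8] rot [ 3.1415e+00 -2.0000e-04 -5.0200e-02] open 24.8 grip 30.0 F [ 0.   0.3 -1.4]
  shift [-0.0036 -0.0011  0.0112] turn [ 0.     -0.0001 -0.    ]
```

drive_tool(rows=[[[-0.003,0,0.006,0,0,0,0],[0,0,0.004,0,0,0,0],[0,0,0,0,0,0,0],[0,0,0,0,0,0,0.38],[0,0,0,0,0,0,0.38]]])

```text
t: 7.58
eef_pos: [494.7, 127.5, 38.2]
tcp_rot: [3.142, -0.0, -0.05]
ft_force: [0.2, 0.6, -0.1]
opening: 0.369
grip_force: 0.0
```

drive_tool(rows=[[[0,0,0,0,0,0,0.38],[0,0,-0.05,0,0,0,0.38],[0,0,-0.1,0,0,0,0.4],[0,0,-0.15,0,0,0,0.6],[0,0,-0.1,0,0,0,0.7]]])

```text
t: 8.2
eef_pos: [494.8, 127.5, 140.5]
tcp_rot: [-3.141, -0.002, -0.05]
ft_force: [-0.4, -0.3, -0.4]
opening: 0.555
grip_force: 0.0
```

Run:
```python
from h import *
go(541.4,-420.3,130,-.074)
```

```text
t 8.2 pos [494.8 127.5 140.5] rot [-3.1413e+00 -1.8000e-03 -5.0000e-02] open 52.7 grip 0.0 F [-0.4 -0.3 -0.4]
  shift [0.3481 2.1715 0.0418] turn [-0.0001 -0.0006  0.0076]
```

drive_tool(rows=[[[0,0,0,0,0,0.0076,0.7],[0.035,0.217,0,0,0,0,0.7],[0.035,0.217,0,0,0,0,0.7],[0.035,0.217,0,0,0,0,0.7],[0.035,0.217,0,0,0,0,0.7]]])

```text
t: 8.82
eef_pos: [513.0, -93.2, 137.5]
tcp_rot: [-3.141, 0.001, -0.075]
ft_force: [1.3, 0.6, -0.2]
opening: 0.701
grip_force: 0.0
```

drive_tool(rows=[[[0.035,0.217,0,0,0,0,0.6],[0.035,0.217,0,0,0,0,0.6],[0.035,0.217,0,0,0,0,0.6],[0.035,0.217,0,0,0,0,0.6],[0.034,0.217,0,0,0,0,0.6]]])

```text
t: 9.45
eef_pos: [536.4, -366.9, 137.1]
tcp_rot: [-3.141, 0.001, -0.075]
ft_force: [0.5, 0.1, 1.2]
opening: 0.599
grip_force: 0.0
```

drive_tool(rows=[[[0.034,0.217,0,0,0,0,0.6],[0,0,0.1,0,0,0,0.6],[0,0,0,0,0,0,0.6]]])

```text
t: 9.82
eef_pos: [540.0, -419.5, 110.4]
tcp_rot: [-3.138, 0.004, -0.075]
ft_force: [-1.2, 0.6, 0.3]
opening: 0.6
grip_force: 0.0
```

Run:
```python
from h import *
go(541.4,-420.3,28.5,-.074)
P={n:env.read_camera(n) for n in("top","scene")}
a=cv2.resize(P["top"]["color"][110:270,160:300],None,fx=3,fy=3,interpolation=cv2.INTER_CUBIC)
b=cv2.resize(P["scene"]["color"][140:300,90:216],None,fx=3,fy=3,interpolation=cv2.INTER_CUBIC)
cv2.imwrite("pics/w4.png",np.hstack([a,b]))
for r in env.place_of("wide_chisel",P["top"])[:2]: print(r["score"],world(P["top"],r["at"]).round(1))
```

```text
t 9.82 pos [ 540.  -419.5  110.4] rot [-3.1385  0.0039 -0.0753] open 57.0 grip 0.0 F [-1.2  0.6  0.3]
  shift [0.006  0.0029 0.3275] turn [-0.001   0.0013 -0.0004]
0.57 [538.6 124.    9.9]
```

View pics/w4.png

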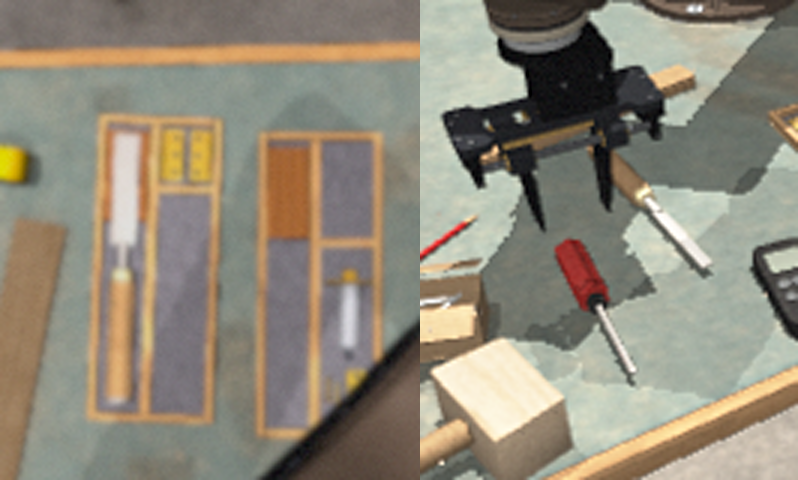

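The wide chisel lies centred in its bay at (122,130)–(120,400), with the blade on the rest. The gripper is above the screwdriver, so I'll go down to it.

drive_tool(rows=[[[0.003,0.002,0.12,0,0,0,0.6],[0,0,0.11,0,0,0,0.6],[0,0,0.07,0,0,0,0.6],[0,0,0.022,0,0,0,0.6],[0,0,0,0,0,0,0.6]]])

```text
t: 10.6
eef_pos: [542.2, -420.6, 33.2]
tcp_rot: [3.141, -0.001, -0.074]
ft_force: [0.3, -0.5, -0.1]
opening: 0.599
grip_force: 0.0
```

drive_tool(rows=[[[0,0,0,0,0,0,0],[0,0,0,0,0,0,0],[0,0,0,0,0,0,0],[0,0,0,0,0,0,0],[0,0,0,0,0,0,0]]])

```text
t: 11.22
eef_pos: [542.0, -420.6, 32.9]
tcp_rot: [3.141, -0.0, -0.074]
ft_force: [-0.9, 1.0, 4.0]
opening: 0.296
grip_force: 30.0
```

drive_tool(rows=[[[0,0,-0.05,0,0,0,0],[0,0,-0.1,0,0,0,0],[0,0,-0.15,0,0,0,0],[0,0,-0.1,0,0,0,0],[0,0,0,0,0,0,0]]])

```text
t: 11.85
eef_pos: [542.5, -421.0, 135.0]
tcp_rot: [3.139, -0.003, -0.074]
ft_force: [-0.3, -0.4, -1.5]
opening: 0.294
grip_force: 30.0
```

Run:
```python
from h import *
go(455.1,71.6,130,-.05)
```

```text
t 11.85 pos [ 542.5 -421.   135. ] rot [ 3.1391e+00 -3.0000e-03 -7.3900e-02] open 27.9 grip 30.0 F [-0.3 -0.4 -1.5]
  shift [-0.4477 -1.9506  0.02  ] turn [ 0.0008 -0.001  -0.0076]
```

drive_tool(rows=[[[0,0,0,0,0,-0.0076,0],[-0.045,-0.195,0,0,0,0,0],[-0.045,-0.195,0,0,0,0,0],[-0.045,-0.195,0,0,0,0,0],[-0.045,-0.195,0,0,0,0,0]]])

```text
t: 12.48
eef_pos: [505.8, -221.8, 131.4]
tcp_rot: [-3.141, 0.002, -0.049]
ft_force: [1.8, 0.8, -0.1]
opening: 0.294
grip_force: 30.0
```

drive_tool(rows=[[[-0.045,-0.195,0,0,0,0,0],[-0.045,-0.195,0,0,0,0,0],[-0.045,-0.195,0,0,0,0,0],[-0.045,-0.195,0,0,0,0,0],[-0.044,-0.195,0,0,0,0,0]]])

```text
t: 13.1
eef_pos: [462.1, 24.2, 131.7]
tcp_rot: [3.142, 0.002, -0.049]
ft_force: [0.6, 0.4, -0.9]
opening: 0.293
grip_force: 30.0
```

drive_tool(rows=[[[-0.044,-0.195,0,0,0,0,0],[0,0,0.12,0,0,0,0],[0,0,0.08,0,0,0,0],[0,0,0,0,0,0,0]]])

```text
t: 13.6
eef_pos: [453.4, 72.0, 80.9]
tcp_rot: [3.141, 0.004, -0.049]
ft_force: [-0.5, -1.0, -0.2]
opening: 0.295
grip_force: 30.0
```

Run:
```python
from h import *
go(455.1,71.6,41,-.05)
P={n:env.read_camera(n) for n in("top","scene")}
a=cv2.resize(P["top"]["color"][110:270,160:300],None,fx=3,fy=3,interpolation=cv2.INTER_CUBIC)
b=cv2.resize(P["scene"]["color"][110:270,190:316],None,fx=3,fy=3,interpolation=cv2.INTER_CUBIC)
cv2.imwrite("pics/w5.png",np.hstack([a,b]))
```

```text
t 13.6 pos [453.4  72.   80.9] rot [ 3.1412  0.0043 -0.049 ] open 28.0 grip 30.0 F [-0.5 -1.  -0.2]
  shift [0.0071 0.0014 0.1598] turn [0.0001 0.0014 0.0003]
```

View pics/w5.png

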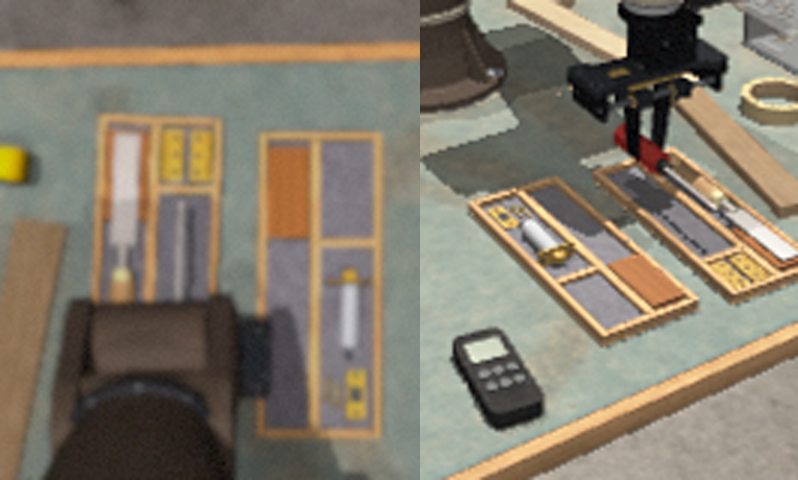

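The screwdriver shank is over the middle of its bay at (182,250). Next: lower it, release, then retreat.

drive_tool(rows=[[[0.003,0.001,0.06,0,0,0,0],[0,0,0.05,0,0,0,0],[0,0,0.035,0,0,0,0],[0,0,0.01,0,0,0,0],[0,0,0,0,0,0,0]]])

```text
t: 14.32
eef_pos: [455.2, 71.6, 43.9]
tcp_rot: [3.141, 0.0, -0.05]
ft_force: [0.7, 0.9, -0.4]
opening: 0.295
grip_force: 30.0
```

Run:
```python
from h import *
go(455.1,71.6,41,-.05)
```

```text
t 14.32 pos [455.2  71.6  43.9] rot [ 3.1415e+00  1.0000e-04 -5.0100e-02] open 28.0 grip 30.0 F [ 0.7  0.9 -0.4]
  shift [-0.0006  0.0002  0.0115] turn [ 0.  0. -0.]
```

drive_tool(rows=[[[0,0,0.007,0,0,0,0],[0,0,0.004,0,0,0,0],[0,0,0,0,0,0,0],[0,0,0,0,0,0,0.42],[0,0,0,0,0,0,0.42]]])

```text
t: 14.95
eef_pos: [455.3, 71.7, 41.2]
tcp_rot: [3.142, -0.0, -0.05]
ft_force: [0.9, -1.0, 0.6]
opening: 0.405
grip_force: 0.0
```

drive_tool(rows=[[[0,0,0,0,0,0,0.42],[0,0,-0.05,0,0,0,0.42],[0,0,-0.1,0,0,0,0.42],[0,0,-0.15,0,0,0,0.6],[0,0,-0.1,0,0,0,0.6]]])

```text
t: 15.58
eef_pos: [455.3, 71.7, 143.4]
tcp_rot: [-3.142, -0.002, -0.05]
ft_force: [-1.3, -0.1, 0.1]
opening: 0.568
grip_force: 0.0
```

Run:
```python
from h import *
go(406.5,-318,130,.0365)
```

```text
t 15.57 pos [455.3  71.7 143.4] rot [-3.1416e+00 -1.8000e-03 -5.0000e-02] open 53.9 grip 0.0 F [-1.3 -0.1  0.1]
  shift [-0.2521  1.5507  0.0535] turn [ 0.     -0.0006 -0.0275]
```

drive_tool(rows=[[[0,0,0,0,0,-0.0275,0.6],[-0.0315,0.194,0,0,0,0,0.6],[-0.0315,0.194,0,0,0,0,0.6],[-0.0315,0.194,0,0,0,0,0.6],[-0.0315,0.194,0,0,0,0,0.6]]])

```text
t: 16.2
eef_pos: [430.4, -124.9, 142.0]
tcp_rot: [3.141, -0.001, 0.037]
ft_force: [0.4, -0.5, -1.0]
opening: 0.597
grip_force: 0.0
```

drive_tool(rows=[[[-0.0315,0.194,0,0,0,0,0.6],[-0.0315,0.194,0,0,0,0,0.6],[-0.0315,0.194,0,0,0,0,0.6],[-0.0315,0.193,0,0,0,0,0.6],[0,0,0.15,0,0,0,0.6]]])

```text
t: 16.82
eef_pos: [406.9, -322.0, 105.7]
tcp_rot: [3.136, -0.004, 0.033]
ft_force: [0.1, 0.4, -1.1]
opening: 0.6
grip_force: 0.0
```

Run:
```python
from h import *
go(406.5,-318,28.5,.0365)
P={n:env.read_camera(n) for n in("top","scene")}
a=cv2.resize(P["top"]["color"][110:270,160:300],None,fx=3,fy=3,interpolation=cv2.INTER_CUBIC)
b=cv2.resize(P["scene"]["color"][120:280,100:226],None,fx=3,fy=3,interpolation=cv2.INTER_CUBIC)
cv2.imwrite("pics/w6.png",np.hstack([a,b]))
```

```text
t 16.82 pos [ 406.9 -322.   105.7] rot [ 3.1365 -0.0044  0.0331] open 57.0 grip 0.0 F [ 0.1  0.4 -1.1]
  shift [-0.001  -0.0162  0.3087] turn [ 0.0016 -0.0014 -0.0011]
```

View pics/w6.png

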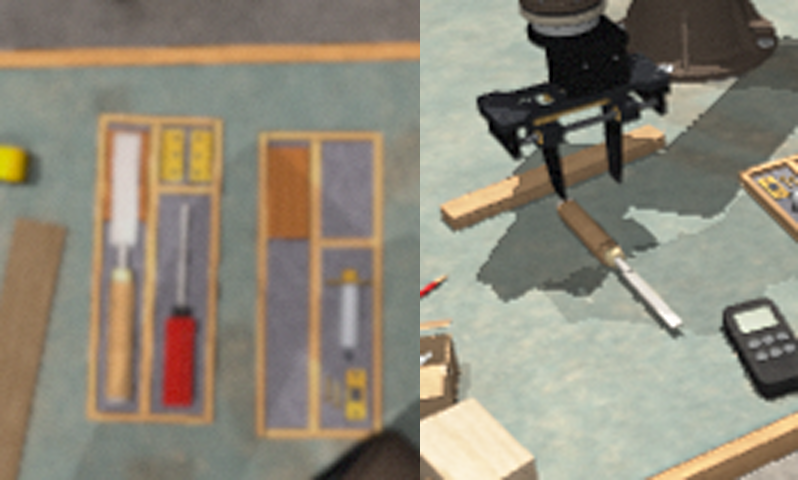

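The screwdriver lies in its bay at (182,300). The gripper is above the narrow chisel's handle; I'll descend.

drive_tool(rows=[[[0,0,0.13,0,0,0,0.6],[0,0,0.1,0,0,0,0.6],[0,0,0.05,0,0,0,0.6],[0,0,0.015,0,0,0,0.6],[0,0,0,0,0,0,0.6]]])

```text
t: 17.55
eef_pos: [406.7, -318.2, 30.6]
tcp_rot: [3.141, -0.0, 0.037]
ft_force: [-0.8, -1.0, 0.9]
opening: 0.601
grip_force: 0.0
```

Run:
```python
from h import *
go(406.5,-318,29,.0365)
```

```text
t 17.55 pos [ 406.7 -318.2   30.6] rot [ 3.141e+00 -5.000e-04  3.660e-02] open 57.1 grip 0.0 F [-0.8 -1.   0.9]
  shift [-0.0006 -0.0008  0.0066] turn [ 0.0002 -0.0002  0.    ]
```

drive_tool(rows=[[[0,0,0.006,0,0,0,0],[0,0,0,0,0,0,0],[0,0,0,0,0,0,0],[0,0,0,0,0,0,0],[0,0,0,0,0,0,0]]])

```text
t: 18.18
eef_pos: [406.3, -318.1, 28.5]
tcp_rot: [3.142, -0.0, 0.036]
ft_force: [-0.6, 1.1, 3.3]
opening: 0.261
grip_force: 30.0
```

drive_tool(rows=[[[0,0,-0.05,0,0,0,0],[0,0,-0.1,0,0,0,0],[0,0,-0.15,0,0,0,0],[0,0,-0.1,0,0,0,0],[0,0,0,0,0,0,0]]])

```text
t: 18.8
eef_pos: [406.8, -318.6, 130.3]
tcp_rot: [3.139, -0.003, 0.036]
ft_force: [-0.5, 0.1, -2.0]
opening: 0.258
grip_force: 30.0
```

Run:
```python
from h import *
go(471.7,-34.1,130,-.026)
```

```text
t 18.8 pos [ 406.8 -318.6  130.3] rot [ 3.1387e+00 -2.5000e-03  3.6400e-02] open 24.5 grip 30.0 F [-0.5  0.1 -2. ]
  shift [ 0.2299 -1.1442  0.0013] turn [ 0.0009 -0.0008  0.0199]
```

Gripped at z 28.5, so the place height is about 36.5–37.

drive_tool(rows=[[[0,0,0,0,0,0.0199,0],[0.0385,-0.19,0,0,0,0,0],[0.0385,-0.19,0,0,0,0,0],[0.0385,-0.19,0,0,0,0,0],[0.0385,-0.19,0,0,0,0,0]]])

```text
t: 19.42
eef_pos: [449.6, -127.6, 127.6]
tcp_rot: [-3.141, 0.001, -0.027]
ft_force: [0.5, 0.5, -1.4]
opening: 0.256
grip_force: 30.0
```

drive_tool(rows=[[[0.0385,-0.19,0,0,0,0,0],[0.0375,-0.191,0,0,0,0,0],[0,0,0.12,0,0,0,0],[0,0,0.08,0,0,0,0],[0,0,0,0,0,0,0]]])

```text
t: 20.05
eef_pos: [470.3, -34.2, 76.8]
tcp_rot: [-3.141, 0.004, -0.026]
ft_force: [0.2, 0.2, -0.8]
opening: 0.261
grip_force: 30.0
```

Run:
```python
from h import *
go(471.7,-34.1,37,-.026)
P={n:env.read_camera(n) for n in("top","scene")}
a=cv2.resize(P["top"]["color"][110:270,160:300],None,fx=3,fy=3,interpolation=cv2.INTER_CUBIC)
b=cv2.resize(P["scene"]["color"][110:270,190:316],None,fx=3,fy=3,interpolation=cv2.INTER_CUBIC)
cv2.imwrite("pics/w7.png",np.hstack([a,b]))
```

```text
t 20.05 pos [470.3 -34.2  76.8] rot [-3.141   0.0038 -0.0259] open 24.8 grip 30.0 F [ 0.2  0.2 -0.8]
  shift [ 0.0057 -0.0004  0.1592] turn [-0.0002  0.0012  0.    ]
```

View pics/w7.png

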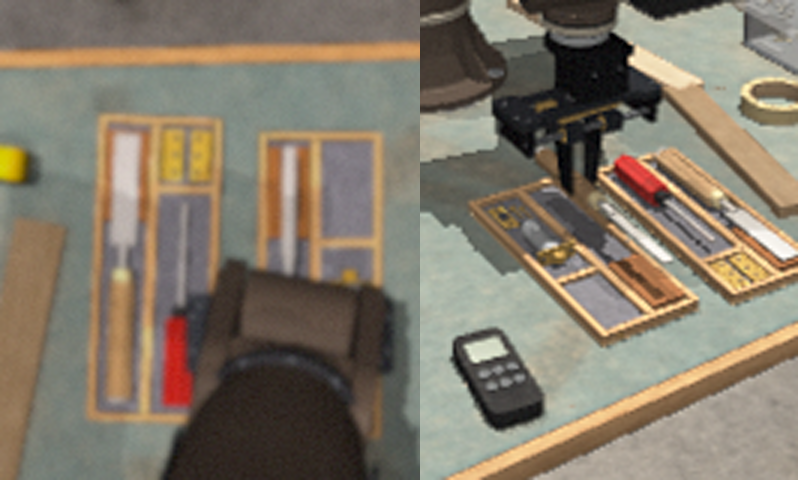

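The narrow blade, at (289,200), is over the middle of the rest (268–309). I'll lower it.

drive_tool(rows=[[[0.002,0,0.06,0,0,0,0],[0,0,0.055,0,0,0,0],[0,0,0.03,0,0,0,0],[0,0,0.008,0,0,0,0],[0,0,0,0,0,0,0]]])

```text
t: 20.78
eef_pos: [471.8, -34.5, 40.1]
tcp_rot: [3.142, 0.0, -0.026]
ft_force: [0.5, 0.5, -1.6]
opening: 0.259
grip_force: 30.0
```

Run:
```python
from h import *
go(471.7,-34.1,37,-.026)
```

```text
t 20.77 pos [471.8 -34.5  40.1] rot [ 3.1415e+00  1.0000e-04 -2.6200e-02] open 24.6 grip 30.0 F [ 0.5  0.5 -1.6]
  shift [-0.0005 -0.0016  0.0122] turn [ 0.      0.     -0.0001]
```

drive_tool(rows=[[[0,0,0.006,0,0,0,0],[0,0,0.005,0,0,0,0],[0,0,0,0,0,0,0],[0,0,0,0,0,0,0.38],[0,0,0,0,0,0,0.38]]])

```text
t: 21.4
eef_pos: [471.9, -34.5, 37.5]
tcp_rot: [3.141, -0.0, -0.026]
ft_force: [0.1, 0.1, -0.4]
opening: 0.368
grip_force: 0.0
```

drive_tool(rows=[[[0,0,0,0,0,0,0.38],[0,0,-0.05,0,0,0,0.38],[0,0,-0.15,0,0,0,0.38],[0,0,-0.2,0,0,0,0.6],[0,0,-0.1,0,0,0,0.6]]])

```text
t: 22.02
eef_pos: [472.1, -34.5, 165.5]
tcp_rot: [3.141, -0.003, -0.026]
ft_force: [-0.0, -0.4, -1.1]
opening: 0.537
grip_force: 0.0
```

Run:
```python
from h import *
go(600,120,150,-.05)
P={n:env.read_camera(n) for n in("top","scene")}
for n,p in P.items():
    for r in env.place_of("tape_measure",p)[:1]+env.search_frame("tape_measure",p)[:1]: print(n,r["score"],world(p,r["at"]).round(1))
a=cv2.resize(P["top"]["color"][143:183,130:185],None,fx=7,fy=7,interpolation=cv2.INTER_CUBIC)
b=cv2.resize(P["scene"]["color"][157:197,312:367],None,fx=7,fy=7,interpolation=cv2.INTER_CUBIC)
cv2.imwrite("pics/tape.png",np.hstack([a,b]))
```

```text
t 22.02 pos [472.1 -34.5 165.5] rot [ 3.1409 -0.0033 -0.0261] open 51.0 grip 0.0 F [-0.  -0.4 -1.1]
  shift [ 0.4799 -0.6428  0.0619] turn [ 0.0002 -0.001   0.0076]
top 0.73 [647.  251.9   1.4]
top 0.76 [646.4 244.4  63.1]
scene 0.81 [644.2 249.2  -2.3]
scene 0.95 [657.2 234.3  37.4]
```

View pics/tape.png

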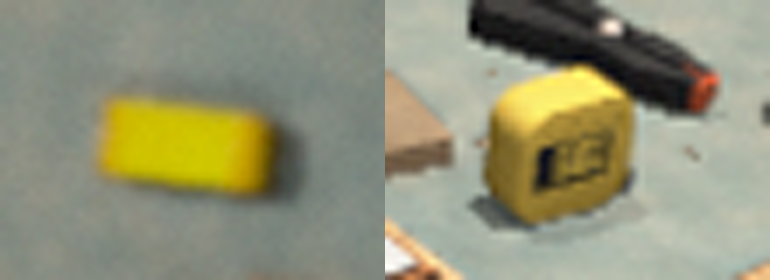

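The tape's top outline in the top crop spans u 102–272 and v 97–190, with its length along world y, yaw about -0.115 and centre about (645,252). That agrees with the network's estimate. I'll turn the tool a quarter turn first.

drive_tool(rows=[[[0,0,0,0,0,-0.0525,0.9],[0,0,0,0,0,-0.0525,1],[0,0,0,0,0,-0.0525,1],[0,0,0,0,0,-0.0525,1],[0,0,0,0,0,-0.0525,1]]])

```text
t: 22.95
eef_pos: [471.3, -34.4, 161.2]
tcp_rot: [-3.14, 0.001, 0.804]
ft_force: [0.6, -0.2, -0.7]
opening: 0.993
grip_force: 0.0
```

drive_tool(rows=[[[0,0,0,0,0,-0.0525,1],[0,0,0,0,0,-0.0525,1],[0,0,0,0,0,-0.0525,1],[0,0,0,0,0,-0.0518,1],[0,0,0,0,0,0,1]]])

```text
t: 23.58
eef_pos: [471.5, -34.4, 161.4]
tcp_rot: [-3.14, -0.0, 1.455]
ft_force: [0.3, -0.6, 0.0]
opening: 1.004
grip_force: 0.0
```

Run:
```python
from h import *
go(645,252,130,1.456)
```

```text
t 23.57 pos [471.5 -34.4 161.4] rot [-3.1397e+00 -1.0000e-04  1.4549e+00] open 95.4 grip 0.0 F [ 0.3 -0.6  0. ]
  shift [1.2176 0.5584 0.1256] turn [-0.0006 -0.     -0.0003]
```

drive_tool(rows=[[[0.174,0.08,0,0,0,0,1],[0.174,0.08,0,0,0,0,1],[0.174,0.08,0,0,0,0,1],[0.174,0.08,0,0,0,0,1],[0.174,0.08,0,0,0,0,1]]])

```text
t: 24.2
eef_pos: [596.5, 171.6, 161.5]
tcp_rot: [-3.14, 0.001, 1.452]
ft_force: [0.3, 0.1, -0.4]
opening: 0.995
grip_force: 0.0
```

drive_tool(rows=[[[0.174,0.08,0.06,0,0,0,1],[0.173,0.079,0.06,0,0,0,1],[0,0,0,0,0,0,1]]])

```text
t: 24.58
eef_pos: [645.3, 254.0, 129.4]
tcp_rot: [-3.139, 0.001, 1.455]
ft_force: [-0.7, 0.7, -0.5]
opening: 1.002
grip_force: 0.0
```

Run:
```python
from h import *
go(645,252,44,1.456)
p=env.read_camera("scene")
b=cv2.resize(p["color"][110:220,270:400],None,fx=5,fy=5,interpolation=cv2.INTER_CUBIC)
cv2.imwrite("pics/w8.png",b)
```

```text
t 24.57 pos [645.3 254.  129.4] rot [-3.1387e+00  1.1000e-03  1.4545e+00] open 95.2 grip 0.0 F [-0.7  0.7 -0.5]
  shift [-0.0081 -0.0004  0.3416] turn [-0.0009  0.0003 -0.0005]
```

View pics/w8.png

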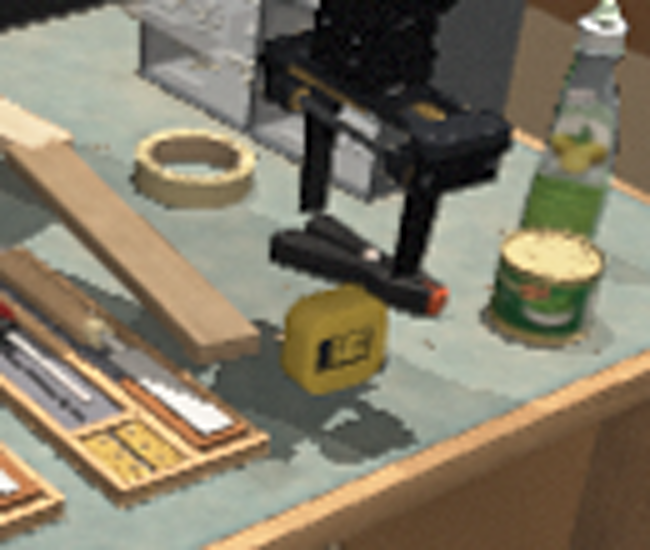

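The gripper is above the tape at about (335,340) in the crop, with its fingers astride it along x. I'll descend and close.

drive_tool(rows=[[[-0.004,0,0.1,0,0,0,1],[0,0,0.1,0,0,0,1],[0,0,0.08,0,0,0,1],[0,0,0.045,0,0,0,1],[0,0,0,0,0,0,1]]])

```text
t: 25.25
eef_pos: [645.2, 250.4, 50.6]
tcp_rot: [-3.141, 0.0, 1.455]
ft_force: [0.3, -1.1, 0.1]
opening: 0.999
grip_force: 0.0
```

drive_tool(rows=[[[0,0,0,0,0,0,0.5],[0,0,0,0,0,0,0.2],[0,0,0,0,0,0,0.2],[0,0,0,0,0,0,0.2],[0,0,0,0,0,0,0.2]]])

```text
t: 25.88
eef_pos: [645.3, 250.8, 51.2]
tcp_rot: [3.142, 0.0, 1.456]
ft_force: [1.0, 0.2, 0.2]
opening: 0.534
grip_force: 0.0
```

drive_tool(rows=[[[0,0,0,0,0,0,0.2],[0,0,-0.1,0,0,0,0.2],[0,0,-0.15,0,0,0,0.2],[0,0,-0.15,0,0,0,0.2],[0,0,-0.1,0,0,0,0.2]]])

```text
t: 26.5
eef_pos: [645.4, 250.8, 177.6]
tcp_rot: [3.141, -0.0, 1.456]
ft_force: [-0.4, 1.3, -2.9]
opening: 0.331
grip_force: 30.0
```

Run:
```python
from h import *
go(613.7,-95.8,160,1.456)
P={n:env.read_camera(n) for n in("top","scene")}
for n,p in P.items():
    for r in env.place_of("tape_measure",p)[:1]+env.search_frame("tape_measure",p)[:1]: print(n,r["score"],world(p,r["at"]).round(1))
```

```text
t 26.5 pos [645.4 250.8 177.6] rot [ 3.1408e+00 -2.0000e-04  1.4561e+00] open 31.4 grip 30.0 F [-0.4  1.3 -2.9]
  shift [-1.3918  0.0329  0.0703] turn [ 0.0002 -0.0001  0.    ]
top 0.53 [650.7 253.8 107. ]
top 0.58 [645.2 217.5 159.8]
scene 0.62 [647.9 253.8 107.4]
scene 0.9 [660.8 231.8 143.1]
```

The jaws closed late, so the tape is held by its top edge only: the network puts the underside at z 107 with the TCP at 177. I'll set it back down and grip it properly.

drive_tool(rows=[[[0,0,0,0,0,0,0.2],[0,0,0.1,0,0,0,0.2],[0,0,0.12,0,0,0,0.2],[0,0,0.1,0,0,0,0.2],[0,0,0.04,0,0,0,0.2]]])

```text
t: 27.42
eef_pos: [644.6, 250.5, 83.9]
tcp_rot: [-3.139, 0.001, 1.456]
ft_force: [0.1, -0.2, -2.4]
opening: 0.331
grip_force: 30.0
```

Run:
```python
from h import *
go(645.4,250.8,51,1.456)
p=env.read_camera("scene")
b=cv2.resize(p["color"][140:220,290:390],None,fx=6,fy=6,interpolation=cv2.INTER_CUBIC)
cv2.imwrite("pics/w9.png",b)
for r in env.place_of("tape_measure",p)[:1]+env.search_frame("tape_measure",p)[:1]: print(r["score"],world(p,r["at"]).round(1))
```

```text
t 27.43 pos [644.6 250.5  83.9] rot [-3.1388e+00  1.3000e-03  1.4560e+00] open 31.4 grip 30.0 F [ 0.1 -0.2 -2.4]
  shift [0.0014 0.003  0.1317] turn [-0.0009  0.0004  0.    ]
0.55 [646.5 249.8  11.3]
0.73 [659.6 229.8  49.5]
```

View pics/w9.png

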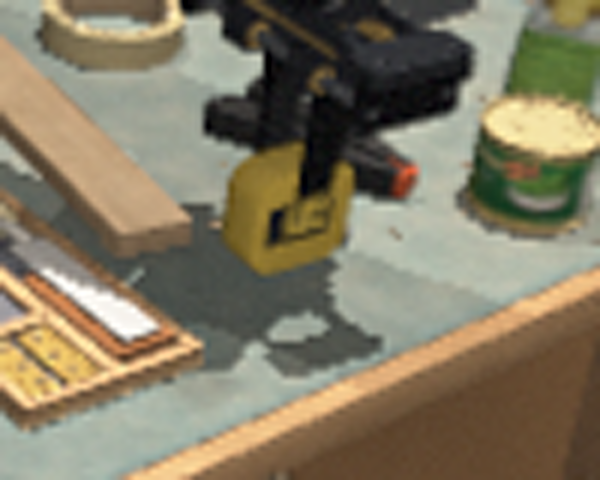

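It is held level, with its underside about 10 mm above the bench. I'll lower gently until it touches.

drive_tool(rows=[[[0,0,0.02,0,0,0,0.2],[0,0,0.015,0,0,0,0.2],[0,0,0.005,0,0,0,0.2],[0,0,0,0,0,0,0.2]]])

```text
t: 28.08
eef_pos: [645.4, 250.8, 76.2]
tcp_rot: [3.141, 0.0, 1.456]
ft_force: [-0.6, 0.2, -3.5]
opening: 0.334
grip_force: 30.0
```

drive_tool(rows=[[[0,0,0.006,0,0,0,0.2],[0,0,0,0,0,0,0.2]]])

```text
t: 28.32
eef_pos: [645.3, 250.7, 74.6]
tcp_rot: [-3.142, 0.0, 1.456]
ft_force: [0.8, -0.7, -2.5]
opening: 0.335
grip_force: 30.0
```

drive_tool(rows=[[[0,0,0.006,0,0,0,0.2],[0,0,0,0,0,0,0.2]]])

```text
t: 28.58
eef_pos: [645.3, 250.8, 73.0]
tcp_rot: [-3.141, 0.0, 1.456]
ft_force: [0.5, -0.1, -3.0]
opening: 0.332
grip_force: 30.0
```

drive_tool(rows=[[[0,0,0.006,0,0,0,0.2],[0,0,0,0,0,0,0.2]]])

```text
t: 28.82
eef_pos: [645.3, 250.7, 71.4]
tcp_rot: [-3.141, 0.0, 1.456]
ft_force: [0.4, 0.1, -2.6]
opening: 0.338
grip_force: 30.0
```

drive_tool(rows=[[[0,0,0.006,0,0,0,0.2],[0,0,0,0,0,0,0.2]]])

```text
t: 29.08
eef_pos: [645.4, 250.8, 70.2]
tcp_rot: [3.141, 0.0, 1.456]
ft_force: [0.3, -0.6, -2.0]
opening: 0.337
grip_force: 30.0
```

drive_tool(rows=[[[0,0,0.005,0,0,0,0.2],[0,0,0,0,0,0,0.2]]])

```text
t: 29.32
eef_pos: [645.5, 250.8, 70.1]
tcp_rot: [3.141, -0.0, 1.456]
ft_force: [-4.2, -1.8, 7.4]
opening: 0.333
grip_force: 30.0
```

It has touched the bench at TCP z 70. I'll open, go 24 mm lower and grip again, waiting until it is fully closed.

drive_tool(rows=[[[0,0,0,0,0,0,0.65],[0,0,0,0,0,0,0.65],[0,0,0,0,0,0,0.65],[0,0,0.06,0,0,0,0.65],[0,0,0.03,0,0,0,0.65]]])

```text
t: 29.95
eef_pos: [644.8, 250.6, 44.7]
tcp_rot: [-3.14, 0.001, 1.456]
ft_force: [-0.8, -0.7, 0.3]
opening: 0.646
grip_force: 0.0
```

drive_tool(rows=[[[0,0,0,0,0,0,0],[0,0,0,0,0,0,0],[0,0,0,0,0,0,0],[0,0,0,0,0,0,0],[0,0,0,0,0,0,0]]])

```text
t: 30.58
eef_pos: [645.5, 250.8, 46.7]
tcp_rot: [3.141, -0.0, 1.456]
ft_force: [-0.2, 0.2, 2.0]
opening: 0.338
grip_force: 29.9
```

drive_tool(rows=[[[0,0,0,0,0,0,0],[0,0,0,0,0,0,0]]])

```text
t: 30.82
eef_pos: [645.5, 250.8, 46.7]
tcp_rot: [3.141, -0.0, 1.456]
ft_force: [-1.1, 0.2, 4.2]
opening: 0.337
grip_force: 29.9
```

drive_tool(rows=[[[0,0,-0.05,0,0,0,0],[0,0,-0.12,0,0,0,0],[0,0,-0.15,0,0,0,0],[0,0,-0.1,0,0,0,0],[0,0,0,0,0,0,0]]])

```text
t: 31.45
eef_pos: [645.9, 250.9, 153.4]
tcp_rot: [3.139, -0.001, 1.456]
ft_force: [-0.1, 0.8, -3.9]
opening: 0.335
grip_force: 29.9
```

Run:
```python
from h import *
go(613.7,-95.8,150,1.456)
P={n:env.read_camera(n) for n in("top","scene")}
for n,p in P.items():
    for r in env.place_of("tape_measure",p)[:1]+env.search_frame("tape_measure",p)[:1]: print(n,r["score"],world(p,r["at"]).round(1))
```

```text
t 31.45 pos [645.9 250.9 153.4] rot [ 3.1386e+00 -1.2000e-03  1.4560e+00] open 31.8 grip 29.9 F [-0.1  0.8 -3.9]
  shift [-1.3925  0.0309  0.0136] turn [ 0.001  -0.0004 -0.    ]
top 0.37 [649.  254.6 104.4]
top 0.42 [648.2 216.9 152.2]
scene 0.67 [647.1 251.7  97.7]
scene 0.68 [658.8 227.3 139.9]
```

drive_tool(rows=[[[-0.15,0.004,0,0,0,0,0],[-0.2,0.005,0,0,0,0,0],[-0.2,0.005,0,0,0,0,0],[-0.2,0.005,0,0,0,0,0],[-0.2,0.005,0,0,0,0,0]]])

```text
t: 32.38
eef_pos: [623.7, 12.6, 150.7]
tcp_rot: [-3.141, 0.0, 1.456]
ft_force: [0.5, 0.9, -2.2]
opening: 0.34
grip_force: 29.9
```

drive_tool(rows=[[[-0.2,0.004,0,0,0,0,0],[-0.15,0.003,0,0,0,0,0],[-0.092,0,0,0,0,0.02,0],[0,0,0,0,0,0.045,0],[0,0,0,0,0,0.0525,0]]])

```text
t: 33.0
eef_pos: [613.1, -95.8, 150.9]
tcp_rot: [-3.141, 0.0, 1.079]
ft_force: [-0.2, -0.4, -2.1]
opening: 0.338
grip_force: 29.9
```

drive_tool(rows=[[[0,0,0,0,0,0.0525,0],[0,0,0,0,0,0.0525,0],[0,0,0,0,0,0.0525,0],[0,0,0,0,0,0.0525,0],[0,0,0,0,0,0.0525,0]]])

```text
t: 33.62
eef_pos: [613.2, -95.2, 151.0]
tcp_rot: [-3.141, 0.0, 0.255]
ft_force: [-0.7, 0.6, -3.1]
opening: 0.336
grip_force: 29.9
```

drive_tool(rows=[[[0,0,0,0,0,0.05,0],[0,0,0,0,0,0.0418,0],[0,0,0,0,0,0,0]]])

```text
t: 34.0
eef_pos: [613.2, -95.3, 151.1]
tcp_rot: [-3.141, 0.0, -0.027]
ft_force: [0.2, 0.9, -2.6]
opening: 0.34
grip_force: 29.9
```

Run:
```python
from h import *
go(612.5,-95.8,55.5,-.026)
```

```text
t 34.0 pos [613.2 -95.3 151.1] rot [-3.1415e+00  5.0000e-04 -2.6600e-02] open 32.3 grip 29.9 F [ 0.2  0.9 -2.6]
  shift [-0.0028  0.0019  0.3822] turn [-0.      0.0002 -0.0002]
```

drive_tool(rows=[[[-0.002,0.002,0.1,0,0,0,0],[0,0,0.1,0,0,0,0],[0,0,0.08,0,0,0,0],[0,0,0.02,0,0,0,0],[0,0,0,0,0,0,0]]])

```text
t: 34.62
eef_pos: [612.8, -96.2, 76.5]
tcp_rot: [3.142, 0.0, -0.025]
ft_force: [0.3, 0.3, -2.8]
opening: 0.338
grip_force: 29.9
```

Run:
```python
from h import *
go(612.5,-95.8,55.5,-.026)
P={n:env.read_camera(n) for n in("top","scene")}
for n,p in P.items():
    for r in env.place_of("tape_measure",p)[:1]+env.search_frame("tape_measure",p)[:1]: print(n,r["score"],world(p,r["at"]).round(1))
p=P["scene"]; h=cv2.cvtColor(p["color"],cv2.COLOR_BGR2HSV); m=cv2.inRange(h,(20,120,60),(34,255,255))
u,v=proj(p,(613,-96,60)); k=np.zeros_like(m); cv2.circle(k,(int(u),int(v)),22,255,-1); m&=k
c=max(cv2.findContours(m,cv2.RETR_EXTERNAL,cv2.CHAIN_APPROX_NONE)[0],key=cv2.contourArea); print(cv2.boundingRect(c),cv2.contourArea(c))
# expected outline of a 79x34x66 box at the planned pose, underside = TCP-46.7
z0=env.state()["eef_pos"][2]-46.7
q=[proj(p,(613.7+a*.9997+b*.026,-95.8-a*.026+b,z0+e)) for a in(-39.5,39.5) for b in(-17,17) for e in(0,66)]
print(np.min(q,0).round(1),np.max(q,0).round(1))
```

```text
t 34.62 pos [612.8 -96.2  76.5] rot [ 3.1416e+00  1.0000e-04 -2.5200e-02] open 32.1 grip 29.9 F [ 0.3  0.3 -2.8]
  shift [-0.0013 -0.0016  0.0839] turn [0.     0.     0.0003]
scene 0.88 [618.1 -98.7  27.4]
scene 0.84 [ 638.7 -105.4   64. ]
(240, 184, 21, 26) 275.0
[239.7 179.8] [262.9 212.8]
```

The outline (columns 240–261) matches the expected box (239.7–262.9). I'll lower it and check the force.

drive_tool(rows=[[[-0.006,0,0.035,0,0,0,0],[0,0,0.03,0,0,0,0],[0,0,0.01,0,0,0,0],[0,0,0.005,0,0,0,0],[0,0,0,0,0,0,0]]])

```text
t: 35.55
eef_pos: [611.2, -96.3, 56.3]
tcp_rot: [3.142, 0.0, -0.026]
ft_force: [0.4, -0.2, -3.5]
opening: 0.339
grip_force: 29.9
```

drive_tool(rows=[[[0,0,0.004,0,0,0,0],[0,0,0,0,0,0,0]]])

```text
t: 35.8
eef_pos: [611.2, -96.3, 55.4]
tcp_rot: [3.141, -0.0, -0.026]
ft_force: [0.5, -0.4, -2.4]
opening: 0.337
grip_force: 29.9
```

It has entered the bay without touching the walls. I'll lower 1.2 mm, release and retreat.

drive_tool(rows=[[[0,0,0.005,0,0,0,0],[0,0,0,0,0,0,0],[0,0,0,0,0,0,0.5],[0,0,0,0,0,0,0.6],[0,0,0,0,0,0,0.6]]])

```text
t: 36.42
eef_pos: [611.3, -96.3, 54.3]
tcp_rot: [3.141, -0.0, -0.026]
ft_force: [0.4, 0.3, -0.2]
opening: 0.576
grip_force: 0.0
```

drive_tool(rows=[[[0,0,0,0,0,0,0.6],[0,0,-0.08,0,0,0,0.6],[0,0,-0.15,0,0,0,0.6],[0,0,-0.2,0,0,0,0.6],[0,0,-0.2,0,0,0,0.6]]])

```text
t: 37.05
eef_pos: [611.0, -96.2, 213.1]
tcp_rot: [3.142, 0.0, -0.026]
ft_force: [0.6, -0.9, 0.7]
opening: 0.604
grip_force: 0.0
```

drive_tool(rows=[[[-0.1,0.2,0,0,0,0,0.6],[-0.1,0.2,0,0,0,0,0.6],[-0.1,0.2,0,0,0,0,0.6],[-0.1,0.2,0,0,0,0,0.6],[-0.1,0.2,0,0,0,0,0.6]]])

```text
t: 37.67
eef_pos: [478.7, -344.4, 211.8]
tcp_rot: [3.141, -0.0, -0.026]
ft_force: [0.0, 0.9, 0.4]
opening: 0.598
grip_force: 0.0
```

drive_tool(rows=[[[-0.05,0.2,0,0,0,0,0.6],[-0.05,0.2,0,0,0,0,0.6],[0,0,0,0,0,0,0.6],[0,0,0,0,0,0,0.6]]])

```text
t: 38.17
eef_pos: [451.9, -441.8, 211.4]
tcp_rot: [-3.141, 0.0, -0.027]
ft_force: [1.4, -0.3, 0.3]
opening: 0.599
grip_force: 0.0
```

Run:
```python
from h import *
import pickle
print(env.state()["eef_pos"].round(0),env.state()["t"])
P={n:env.read_camera(n) for n in("top","scene")}; pickle.dump(P,open("P2.pkl","wb"))
R=lambda a:np.array([[np.cos(a),-np.sin(a)],[np.sin(a),np.cos(a)]])
H=((539.8,93.9),-.05);L=((520.9,-66.9),-.026)
for t,tr in(("wide_chisel",H),("screwdriver",H),("narrow_chisel",L),("tape_measure",L),("digital_gauge",None),("spring_clamp",None)):
    for n,p in P.items():
        for r in env.place_of(t,p)[:1]:
            w=world(p,r["at"]); print(t,n,round(r["score"],2),w.round(0),(R(tr[1]).T@(w[:2]-tr[0])).round(1) if tr else "")
a=cv2.resize(P["top"]["color"][110:270,160:300],None,fx=3,fy=3,interpolation=cv2.INTER_CUBIC)
b=cv2.resize(P["scene"]["color"][130:250,200:320],None,fx=3.3,fy=4,interpolation=cv2.INTER_CUBIC)[:480,:376]
cv2.imwrite("pics/end.png",np.hstack([a,b]))
```

```text
[ 452. -442.  211.] 38.175
wide_chisel top 0.55 [542. 124.   8.] [ 0.9 30.2]
wide_chisel scene 0.57 [541. 121.   5.] [-0.3 27.1]
screwdriver top 0.9 [501.  66.   7.] [-37.6 -29.4]
screwdriver scene 0.66 [501.  69.   9.] [-37.2 -26.7]
narrow_chisel top 0.59 [520. -37.   6.] [-1.8 30.1]
narrow_chisel scene 0.59 [521. -35.   7.] [-0.6 31.4]
tape_measure top 0.83 [621. -96.   5.] [100.4 -26.6]
tape_measure scene 0.74 [614. -99.   3.] [ 93.6 -29.2]
digital_gauge top 0.82 [ 657. -250.    1.] 
digital_gauge scene 0.73 [ 661. -248.    2.] 
spring_clamp top 0.96 [561. 366.   2.] 
spring_clamp scene 0.68 [556. 366.  -3.]
```

View pics/end.png

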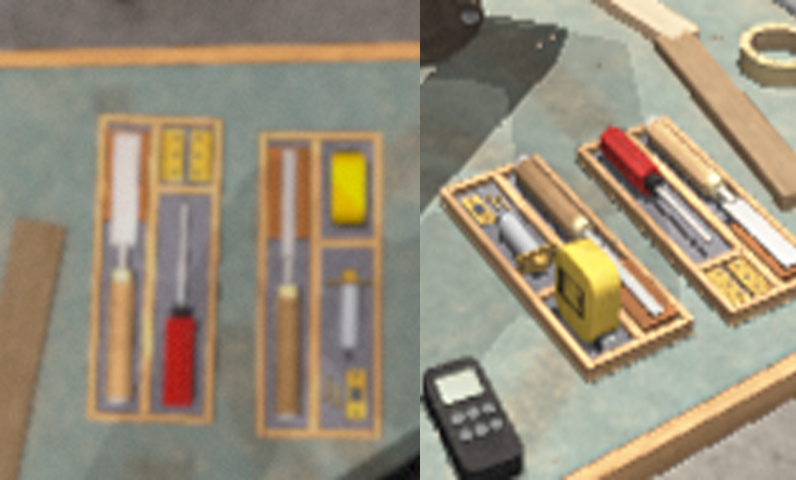

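All four tools lie in the right bays. The top crop shows the chisels at (122,…) and (288,…), the screwdriver at (182,…) and the tape at (349,187). The gauge and clamp have not moved and the arm is clear, so I'm handing the job in.

```bash
python3 -c "
from cell import env
print(env.job_done())"
```

```text
the job is handed in; nothing more can be done
None
```

The job is handed in with each tool in its bay of the right tray, the gauge and clamp where they were and the arm clear at about 38 s; the last camera check put every tool within about 7 mm of its bay centre, and the hand-in call returned no verdict.

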